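# Vent a bench steriliser and crack its stuck lid

## Robot

A 6-joint arm with a two-finger parallel gripper is mounted at the origin on the work surface. World frame = base frame: x ahead of the robot, y to its left, z up, the work surface at z = 0. Lengths are in m, angles in rad, forces in N, time in s.
With the tool pointing down it reaches from about 0.25 to 0.8 m from the base axis. Payload 3.9 kg.
Tool frame: the origin (TCP) lies at the very end of the fingers, on their centre line; the grasp point (between the pads) lies 19 mm behind it; z points along the fingers, y is the line along which they close (so a half turn about z gives the same grasp; the last joint's range is limited). The gripper opens to 85 mm and grips with 20 to 120 N. Pads are 22 mm wide; open, the fingers measure 114 mm over their backs; the gripper's body (76 mm by 85 mm) begins 54 mm behind the grasp point. The pads swing forward as they close: fully open they stand 13 mm farther back than shut.
Start: joints at [1.145, 0.26, -0.138, 1.173, 0, 1.571], TCP at [0.217, 0.478, 0.231] pointing down, gripper open.
Joint ranges: [-2.78, 2.78], [-0.83, 1.72], [-1.28, 1.37], [-1.9, 2.12], [-1.57, 1.48], [-3.14, 3.14]. Speed limits (rad/s): [2.57, 2.57, 3.14, 3.14, 3.14, 3.14].

## Interface

Orientations are given as a unit quaternion [x, y, z, w].
In Python, from workcell import ctrl, imaging gives the robot as it stands.
- The arm moves only by the tool move_arm, never from a script. Its argument "plan" is text: rows parted by semicolons, each of 5 numbers parted by spaces: the shift along the tool's x, y, z as a fraction of full scale, then the turn about the tool's z as a fraction of full scale, then the gripper command: -1 is fully open, 1 is shut, values between are in proportion. A call has 1 to 8 rows; each row is the pose to reach, as a shift and turn from the pose commanded when the call began, along the tool's axes at that moment; what a row does not reach only later rows make up. Full scale, the value 1, is 100 cm for a shift and 90 degrees for a turn. A row lasts 1/10 s, in which the tool goes at most 50 mm and 8.59 degrees, less where a joint would pass 70% of its speed; a pose out of reach is approached as far as the arm can. A call with a number of a shift or a turn outside -1 to 1 is refused whole. A call with a gripper value outside its range is refused whole. The fingers move at their own pace and stop on an object; "squeeze" is the grip in N (left out, the last holds). Time passes only in rows, so rows that repeat a pose let the fingers close. It gives the time, the measured TCP pose, the force, the opening and the grip force at its end, in the units of the state.
- ctrl.state(): the state, without advancing time (a new reading comes with each control period).
- imaging.get_image(name): name is "scene" or "top" or "wrist"; returns a dict with "color" (480x640x3 uint8, red, green, blue), "range_z" (480x640 float32, m along the optical axis (not along the pixel's ray), 0 where there is no reading), "fx", "fy", "cx", "cy" (pixels), "k1" (the pictures are not rectified: a ray, as slopes to the right and down, at radius r is drawn at 1 + k1 r^2 times it, then the intrinsics apply), "extrinsics" (4x4, takes a point from world to camera coordinates). Camera axes: x right, y up, looking along -z (the intrinsics and any distortion apply to the point x, -y, -z); pixel columns grow to the right and rows downward; lengths in m; the calibration is good to about 2 mm. A picture is of the moment at which its call begins.
- ctrl.finish_job(): hands the job in; it is judged then, once.
The state is a dict: "time_s": time; "q": joint angles; "qd": joint speeds; "tau": joint torques, N m; "position": TCP position; "tool_rot": TCP orientation; "wrist_force": force on the tool from outside, world axes, zero at the start; "ft_torque": the same for the moment, N m; "gripper_width": finger opening in m; "finger_force": force on a finger pad.
Only numpy, scipy, OpenCV 4.12 (cv2) and the standard library are available. Lean on these libraries where they do the work, as an engineer would, in place of code of your own. Each camera call takes 0.05 s, during which the arm holds its last target. There are 200 camera calls.

## Task

The bench steriliser has finished and its swing bolts are already undone. Bleed off the last pressure: pull the red exhaust lever down through its whole stroke against its spring, keep it fully down for about two seconds, then ease it slowly back up to rest, never letting it snap. Then take the lid by its black front handle, break it free of its sticky gasket without throwing it open, and finish still holding the lid just ajar and steady, with a gap of 3 to 4 cm at its front edge for the steam; do not disturb the bottle, glass or dish beside it.

Things in the scene. Friction and masses are not known exactly. Their poses are not given: they have to be found in the camera images.
- steriliser: portable steel bench steriliser, fixed: drum 220 mm across on a black base, flange 242 mm across with its top 190 mm high. Origin: centre of its underside; z up; its front is its own -x side (to the robot, give or take its yaw). A gauge on the lid stands up to 275 mm. Undone bolts hang from the flange; carrying handles stick out 150 mm to each side, 130 mm high.
- lever_pivot (a point): pivot of the exhaust lever in the brass valve at the steriliser's -y side, at (-30, -180, 160) mm in the steriliser's frame; the pivot axis is parallel to the steriliser's y.
- exhaust_lever (a joint): red-sleeved lever of the spring-return exhaust valve, rad: 0 at rest, 0.8 at the lower stop. At rest it points forward (steriliser's -x) and 0.5 rad up from the pivot; at the stop 0.3 rad below level. A spring returns it: about 2.5 N at the sleeve starts it, 6.5 N holds it at the stop; let go, it snaps back.
- lever_grip (a point): middle of the lever's red sleeve, on its axis, 98 mm from the pivot. The sleeve is round, 18 mm across, about 75 mm long along the lever, free on all sides. In the steriliser's frame this point is at (-116, -180, 207) mm at rest and (-124, -180, 131) mm at the lower stop.
- lid: round steel lid, 242 mm across, 0.9 kg, hinged at the back, with a black handle sticking out forward from its front edge: a level bar 88 mm long, 22 mm wide (along the steriliser's y), 20 mm high, free underneath. Origin: grip point in the middle of the bar, with the lid shut at (-174, 0, 206) mm in the steriliser's frame. Axes as the steriliser's when shut.
- lid_seal (a point): front edge of the lid's underside, where the gasket shows, (-121, 0, 196) mm in the steriliser's frame when shut. Lid hinge axis: parallel to the steriliser's y through its (135, 0, 196) mm. Raising the handle's grip point 31 mm opens the lid 0.1 rad, a 26 mm gap here. 12 to 20 N up at the handle breaks the seal within the first 15 mm; then only 3 to 5 N of weight is left. Let go, the lid falls.
- bottle: white plastic wide-mouth bottle with a screw cap, 74 mm across, 134 mm tall, standing to the left of the steriliser; origin at the centre of its underside. Leave alone.
- glass_cup: small clear glass, 58 mm across, 70 mm tall, standing to the right of the exhaust lever; origin at the centre of its underside. Leave alone.
- dish: clear glass dish, 90 mm across, 16 mm tall, lying in front of the steriliser; origin at the centre of its underside. Leave alone.

How it is judged:
By the outcome, as a careful person would: the job done as asked, in the order asked, and still so for the second after the job is handed in, while the arm keeps its last pose, push and grip.
It also fails if it takes over 54 s, if anything falls off the work surface, if the arm or the gripper's body presses on something with over 40 N, if the wrist force passes 120 N, or if a joint passes its speed limit or range.

## Working session

There is one attempt and no reset: what is moved stays moved. The work goes in short steps, Python scripts to look and compute and a tool call to move; the robot and the scene stay as the last step left them, time stands still between calls to the robot, and variables do not carry over. Pictures are saved under pics/ and viewed, at most 10 in all, crops included, and the job is handed in when it is done.

Besides the shell and the picture viewer there is one more tool, called after "Request:" as name(argument=value, ...) on one line, values as JSON. move_arm: Moves the arm, as the interface text tells. Its arguments: {"type":"object","properties":{"plan":{"type":"string"},"squeeze":{"type":"number"}},"required":["plan"]}

```bash
ls; mkdir -p pics; cat > h.py <<'E'
import numpy as np,cv2
from workcell import ctrl,imaging
from scipy.spatial.transform import Rotation as R
def cloud(im):
    z=im["range_z"];v,u=np.mgrid[0:480,0:640].astype(float)
    K=np.array([[im["fx"],0,im["cx"]],[0,im["fy"],im["cy"]],[0,0,1]])
    a=(u-im["cx"])/im["fx"];b=(v-im["cy"])/im["fy"];x,y=a.copy(),b.copy()
    for _ in range(8):
        s=1+im["k1"]*(x*x+y*y);x,y=a/s,b/s
    P=np.stack([x*z,-y*z,-z,np.ones_like(z)],-1)
    W=P@np.linalg.inv(np.array(im["extrinsics"])).T
    W=W[...,:3];W[z==0]=np.nan
    return W
def save(im,n): cv2.imwrite("pics/"+n,cv2.cvtColor(im["color"],cv2.COLOR_RGB2BGR))
E
python3 - <<'E'
from h import *
print(ctrl.state())
for n in("scene","top"):
    im=imaging.get_image(n);save(im,n+".png");W=cloud(im);np.save(n+".npy",W)
    c=im["color"].astype(int);r=(c[...,0]>130)&(c[...,1]<70)&(c[...,2]<70)
    k,l,s,ce=cv2.connectedComponentsWithStats(r.astype(np.uint8))
    for i in range(1,k):
        if s[i,4]>25: p=W[l==i];print(n,s[i],ce[i].round(),np.nanmedian(p,0).round(3),np.nanmin(p,0).round(3),np.nanmax(p,0).round(3))
E
```

```text
pics
{'time_s': 0.0, 'q': array([ 1.14500334e+00,  2.60686468e-01, -1.39389277e-01,  1.17267529e+00,
        6.14127816e-06,  1.57081791e+00]), 'qd': array([ 5.35248934e-04,  8.53403362e-04, -1.16133226e-04,  4.63469945e-05,
        3.39765683e-04,  4.86663145e-04]), 'tau': array([ 8.85198333e-04, -4.05678606e+01,  2.53922063e+01,  1.87885738e-02,
        1.97885547e-04,  2.64164946e-06]), 'position': array([0.21656488, 0.47750488, 0.23045596]), 'tool_rot': array([ 2.11302332e-01,  9.77420262e-01, -9.54640302e-04, -2.09497666e-04]), 'wrist_force': array([-0.0690664 , -0.16398272,  0.52215551]), 'ft_torque': array([ 0.00498146,  0.01701299, -0.01489506]), 'finger_force': 0.0, 'gripper_width': 0.08556743684732887}
scene [344 292  28   9 149] [357. 296.] [ 0.562 -0.185  0.219] [ 0.532 -0.192  0.194] [ 0.599 -0.178  0.233]
top [410 207  10  30 119] [414. 222.] [ 0.564 -0.184  0.217] [ 0.533 -0.191  0.194] [ 0.598 -0.179  0.234]
top [ 33 216   6   6  31] [ 35. 218.] [0.577 0.639 0.136] [0.571 0.633 0.097] [0.583 0.668 0.142]
top [ 17 228   6   6  31] [ 19. 230.] [0.55  0.676 0.135] [0.543 0.67  0.072] [0.556 0.72  0.141]
top [  1 239   6   7  33] [  4. 242.] [0.523 0.713 0.136] [0.516 0.705 0.132] [0.53 0.72 0.14]
top [ 46 240   6   6  33] [ 48. 243.] [0.522 0.605 0.136] [0.517 0.598 0.132] [0.529 0.61  0.141]
```

View pics/scene.png

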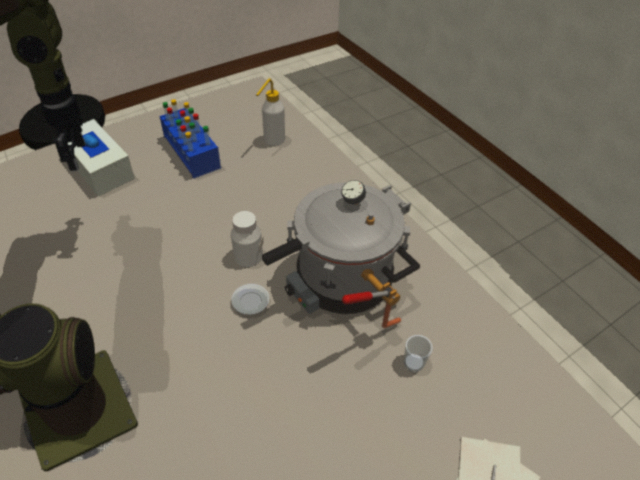

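View pics/top.png

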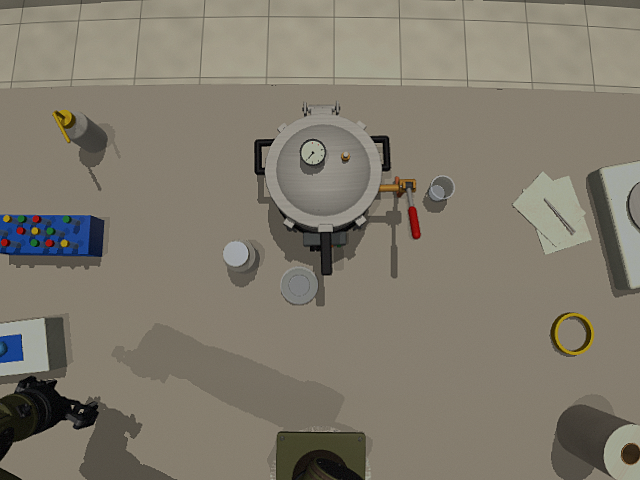

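The scene view shows the red lever at (357,296) and the black handle at (283,251). In the top view the lever is at (414,222), the handle at (326,252), the glass at (441,188), the dish at (299,286) and the bottle at (238,256).

```bash
python3 - <<'E'
from h import *
W=np.load("top.npy");im=cv2.cvtColor(cv2.imread("pics/top.png"),cv2.COLOR_BGR2RGB).astype(int)
S=np.load("scene.npy");si=cv2.cvtColor(cv2.imread("pics/scene.png"),cv2.COLOR_BGR2RGB).astype(int)
def red(c): return (c[...,0]>130)&(c[...,1]<70)&(c[...,2]<70)
for w,c in((W,im),(S,si)):
    p=w[red(c)&(w[...,1]<0)&(w[...,1]>-.3)];p=p[np.isfinite(p).all(1)]
    # drop edge outliers
    f=np.polyfit(p[:,0],p[:,1],1);print("lever y(x)",f,"at .565",np.polyval(f,.565),"z(x)",np.polyfit(p[:,0],p[:,2],1), p[:,2].min(),len(p))
# handle
d=im.max(-1)<60
h=d.copy();h[:232]=0;h[278:]=0;h[:,:318]=0;h[:,334:]=0
p=W[h];p=p[(p[:,2]>.2)&(p[:,2]<.235)]
print("handle n",len(p),np.median(p,0),p.min(0),p.max(0))
f=np.polyfit(p[:,0],p[:,1],1);print("handle slope",f,np.arctan(f[0]))
# flange rim circle: lid at z .19-.215
m=(W[...,2]>.185)&(W[...,2]<.28)&(np.abs(W[...,1])<.2)&(W[...,0]>.55)
m&=~red(im)&(W[...,1]>-.12)
k=cv2.morphologyEx(m.astype(np.uint8),cv2.MORPH_OPEN,np.ones((25,25)))
c,_=cv2.findContours(k,0,2);c=max(c,key=cv2.contourArea)[:,0]
q=W[c[:,1],c[:,0]];q=q[np.isfinite(q).all(1)]
A=np.c_[2*q[:,:2],np.ones(len(q))];s=np.linalg.lstsq(A,(q[:,:2]**2).sum(1),rcond=None)[0]
print("circle",s[:2],np.sqrt(s[2]+s[0]**2+s[1]**2),np.median(q[:,2]))
for n,(u,v,r) in dict(bottle=(238,256,12),glass=(441,188,9),dish=(299,286,14)).items():
    p=W[v-r:v+r,u-r:u+r].reshape(-1,3);print(n,np.nanmedian(p,0).round(3),np.nanmax(p[:,2]).round(3))
E
```

```text
lever y(x) [ 0.04719824 -0.21122666] at .565 -0.18455965770269037 z(x) [-0.52372232  0.51179387] 0.1941203048975555 118
lever y(x) [ 0.02919412 -0.20171769] at .565 -0.1852230079070486 z(x) [-0.51137315  0.50542933] 0.1941015379635065 149
handle n 477 [ 0.50006262 -0.00772011  0.21509853] [ 0.4565864  -0.01975961  0.20076723] [0.5430319  0.00827479 0.2202148 ]
handle slope [ 0.03739945 -0.02597107] 0.03738202856363236
circle [ 0.71079106 -0.06141347] 0.044910517105452456 0.20887708018151252
bottle [0.5   0.181 0.132] 0.14
glass [ 0.68  -0.287  0.021] 0.074
dish [0.442 0.055 0.007] 0.02
```

Request:
move_arm(plan="0 0 -0.03 0 -1; -0.02 -0.015 -0.07 -0.02 -1; -0.05 -0.04 -0.1 -0.05 -1; -0.085 -0.065 -0.1 -0.1 -1; -0.12 -0.095 -0.1 -0.15 -1; -0.155 -0.12 -0.1 -0.2 -1; -0.19 -0.15 -0.1 -0.25 -1; -0.225 -0.175 -0.1 -0.295 -1")

```text
time_s: 0.9
position: [0.3494, 0.2238, 0.3311]
tool_rot: [-0.02, 1.0, -0.0, -0.0]
wrist_force: [0.5, 0.7, -0.5]
gripper_width: 0.0852
finger_force: 0.0
```

Request:
move_arm(plan="-0.015 -0.03 0 0 -1; -0.035 -0.075 0 0 -1; -0.055 -0.12 0 0 -1; -0.075 -0.165 0 0 -1; -0.1 -0.21 0 0 -1; -0.12 -0.255 0 0 -1; -0.14 -0.3 0 0 -1; -0.16 -0.34 0 0 -1")

```text
time_s: 1.7
position: [0.5225, -0.1104, 0.3309]
tool_rot: [-0.018, 1.0, 0.0, -0.0]
wrist_force: [-0.1, 1.4, 0.1]
gripper_width: 0.0855
finger_force: 0.0
```

Request:
move_arm(plan="-0.02 -0.035 0 0 -1; -0.035 -0.065 0 0 -1; -0.039 -0.075 0 0 -1; -0.039 -0.077 0 0 -1; -0.039 -0.077 0 0 -1")

```text
time_s: 2.2
position: [0.5633, -0.1827, 0.3311]
tool_rot: [-0.019, 1.0, 0.0, -0.001]
wrist_force: [-0.9, 0.4, -0.1]
gripper_width: 0.0856
finger_force: 0.0
```

```bash
python3 - <<'E'
from h import *
s=ctrl.state();print(s["position"],s["tool_rot"],s["q"],s["wrist_force"])
im=imaging.get_image("wrist");save(im,"w1.png");W=cloud(im);c=im["color"].astype(int)
r=(c[...,0]>130)&(c[...,1]<70)&(c[...,2]<70)
p=W[r];p=p[np.isfinite(p).all(1)];print(len(p),np.median(p,0),p.min(0),p.max(0))
f=np.polyfit(p[:,0],p[:,1],1);g=np.polyfit(p[:,0],p[:,2],1);print(f,np.polyval(f,.565),g,np.polyval(g,.565))
E
```

```text
[ 0.56333045 -0.18274732  0.33106902] [-1.88494281e-02  9.99822046e-01  4.62100063e-04 -6.00934419e-04] [-3.13953962e-01  3.66049756e-01  2.73164645e-01  1.47934907e+00
  4.80844535e-04 -3.51655407e-01] [-0.92556076  0.39780538 -0.05758469]
1056 [ 0.55454585 -0.18345343  0.22240669] [ 0.53272866 -0.18979376  0.19751889] [ 0.59802884 -0.17784994  0.23309503]
[ 0.01313916 -0.19088526] -0.1834616377938956 [-0.51436758  0.5074159 ] 0.21679821902120983
```

View pics/w1.png

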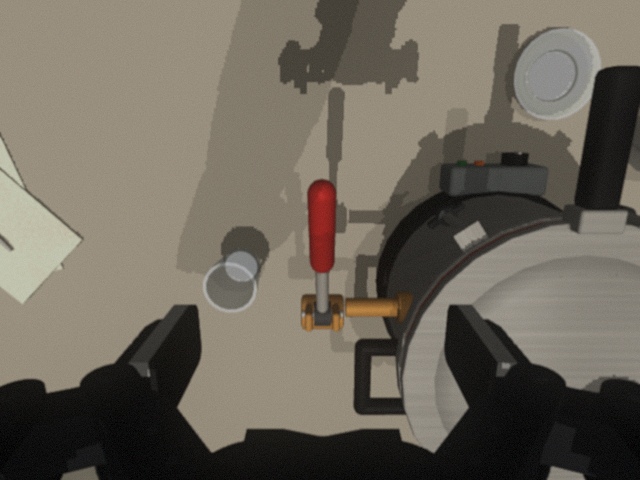

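The wrist view shows the lever sleeve at (322,225), centred between the fingers, and clear space on both sides. I'll descend and grip it.

Request:
move_arm(plan="0 0 0.03 0 -1; 0 0 0.07 0 -1; 0 0 0.105 0 -1; 0 0 0.13 0 -1; 0 0 0.143 0 -1; 0 0 0.143 0 -1; 0 0 0.143 0 -0.2; 0 0 0.143 0 0.2", squeeze=35)

```text
time_s: 3.05
position: [0.5647, -0.183, 0.19]
tool_rot: [-0.019, 1.0, -0.0, 0.001]
wrist_force: [1.1, -0.4, 0.6]
gripper_width: 0.0591
finger_force: 0.0
```

Request:
move_arm(plan="0 0 0 0 0.5; 0 0 0 0 1; 0 0 0 0 1; 0 0 0 0 1; 0 0 0 0 1; 0 0 0 0 1")

```text
time_s: 3.65
position: [0.5641, -0.1832, 0.1886]
tool_rot: [-0.019, 1.0, 0.0, 0.0]
wrist_force: [-0.6, 1.8, 3.0]
gripper_width: 0.0169
finger_force: 34.2
```

Request:
move_arm(plan="0.002 0 0.0044 0 1; 0.0043 0 0.0088 0 1; 0.006 0 0.0134 0 1; 0.0076 0 0.018 0 1; 0.009 0 0.0228 0 1; 0.01 0 0.0275 0 1; 0.011 0 0.0323 0 1; 0.0115 0 0.0372 0 1")

```text
time_s: 4.45
position: [0.5528, -0.1837, 0.1518]
tool_rot: [-0.019, 1.0, 0.0, 0.001]
wrist_force: [-1.6, 2.6, 5.3]
gripper_width: 0.017
finger_force: 34.1
```

Request:
move_arm(plan="0.0003 0 0.005 0 1; 0.0005 0 0.0098 0 1; 0.0003 0 0.0147 0 1; 0 0 0.0196 0 1; -0.0007 0 0.0245 0 1; -0.0015 0 0.0293 0 1; -0.0026 0 0.034 0 1; -0.0039 0 0.0388 0 1")

```text
time_s: 5.25
position: [0.5562, -0.1836, 0.113]
tool_rot: [-0.019, 1.0, 0.0, 0.0]
wrist_force: [-2.5, 2.2, 8.7]
gripper_width: 0.0168
finger_force: 36.9
```

```bash
cat > lev.py <<'E'
from h import *
import sys
s=ctrl.state();print(s["time_s"],s["position"].round(4),s["wrist_force"].round(1),s["gripper_width"],s["finger_force"])
for n in("scene","top"):
    im=imaging.get_image(n);W=cloud(im);c=im["color"].astype(int)
    r=(c[...,0]>100)&(c[...,1]<60)&(c[...,2]<60)&(np.abs(W[...,1]+.185)<.03)&(abs(W[...,0]-.56)<.06)&(W[...,2]>.05)
    p=W[r]
    if len(p)>8: print(n,len(p),p.min(0).round(3),p.max(0).round(3),"pitch",np.arctan(-np.polyfit(p[:,0],p[:,2],1)[0]))
    if len(sys.argv)>1 and n=="scene": cv2.imwrite("pics/"+sys.argv[1],cv2.cvtColor(cv2.resize(im["color"][180:380,220:480],None,fx=3,fy=3),cv2.COLOR_RGB2BGR))
E
python3 lev.py l1.png
```

```text
5.25 [ 0.5562 -0.1836  0.113 ] [-2.5  2.2  8.7] 0.016816038451631293 36.88909292221069
scene 94 [ 0.519 -0.193  0.13 ] [ 0.551 -0.179  0.145] pitch -0.25621962446234736
```

View pics/l1.png

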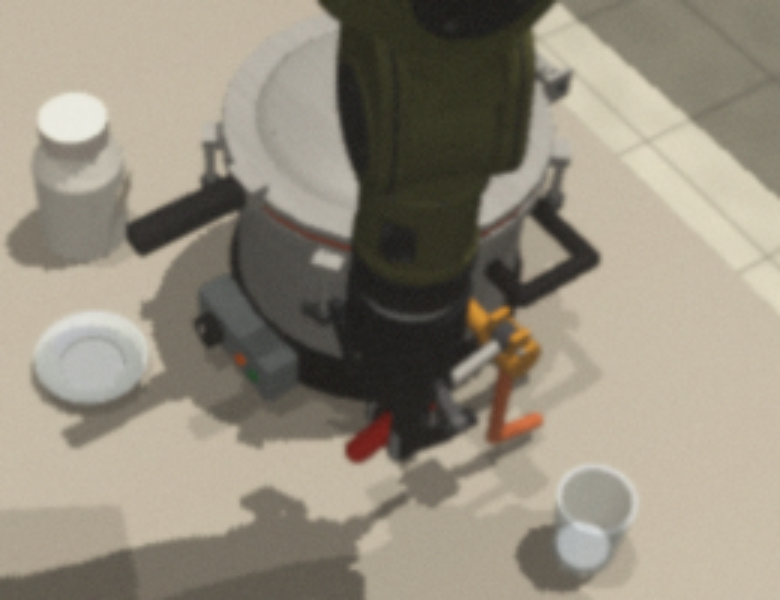

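The lever at (370,438) in the crop is held and near its stop. I'll press a little further until the stop shows in the force.

Request:
move_arm(plan="-0.0003 0 0.001 0 1; -0.0006 0 0.002 0 1; -0.001 0 0.003 0 1; -0.001 0 0.003 0 1")

```text
time_s: 5.75
position: [0.5571, -0.1835, 0.1101]
tool_rot: [-0.019, 1.0, 0.0, 0.0]
wrist_force: [-3.8, 1.3, 8.8]
gripper_width: 0.0172
finger_force: 37.2
```

Request:
move_arm(plan="-0.0003 0 0.001 0 1; -0.0006 0 0.002 0 1; -0.001 0 0.003 0 1; -0.001 0 0.003 0 1")

```text
time_s: 6.15
position: [0.5579, -0.1835, 0.1079]
tool_rot: [-0.019, 1.0, -0.0, 0.0]
wrist_force: [-5.4, 1.7, 12.4]
gripper_width: 0.017
finger_force: 38.0
```

```bash
python3 lev.py
```

```text
6.15 [ 0.5579 -0.1835  0.1079] [-5.4  1.7 12.4] 0.016952011964686594 37.99074947834015
scene 98 [ 0.521 -0.193  0.123] [ 0.553 -0.179  0.139] pitch -0.33034408076266314
```

Request:
move_arm(plan="0 0 0.001 0 1; 0 0 0.002 0 1; 0 0 0.002 0 1; 0 0 0.002 0 1; 0 0 0.002 0 1; 0 0 0.002 0 1; 0 0 0.002 0 1; 0 0 0.002 0 1")

```text
time_s: 7.05
position: [0.558, -0.1835, 0.1075]
tool_rot: [-0.019, 1.0, -0.0, 0.001]
wrist_force: [-6.8, 3.9, 20.7]
gripper_width: 0.0171
finger_force: 38.8
```

```bash
python3 lev.py
```

```text
7.05 [ 0.558  -0.1835  0.1075] [-6.8  3.9 20.7] 0.01712421886503743 38.75058174133301
scene 101 [ 0.52  -0.194  0.122] [ 0.553 -0.178  0.14 ] pitch -0.3203377033972228
```

Request:
move_arm(plan="0 0 0 0 1; 0 0 0 0 1; 0 0 0 0 1; 0 0 0 0 1; 0 0 0 0 1; 0 0 0 0 1; 0 0 0 0 1; 0 0 0 0 1")

```text
time_s: 7.95
position: [0.5581, -0.1836, 0.1075]
tool_rot: [-0.019, 1.0, -0.0, 0.001]
wrist_force: [-8.1, 3.5, 21.7]
gripper_width: 0.0167
finger_force: 38.8
```

Request:
move_arm(plan="0 0 0 0 1; 0 0 0 0 1; 0 0 0 0 1; 0 0 0 0 1; 0 0 0 0 1; 0 0 0 0 1")

```text
time_s: 8.55
position: [0.558, -0.1835, 0.1074]
tool_rot: [-0.019, 1.0, -0.0, 0.001]
wrist_force: [-7.9, 3.2, 21.2]
gripper_width: 0.017
finger_force: 38.8
```

Request:
move_arm(plan="0 0 -0.003 0 1; 0.001 0 -0.006 0 1; 0.002 0 -0.009 0 1; 0.003 0 -0.012 0 1; 0.004 0 -0.015 0 1; 0.0047 0 -0.018 0 1; 0.0053 0 -0.021 0 1; 0.0056 0 -0.024 0 1")

```text
time_s: 9.35
position: [0.5532, -0.1837, 0.1286]
tool_rot: [-0.019, 1.0, 0.0, 0.0]
wrist_force: [1.9, 3.7, 2.3]
gripper_width: 0.0169
finger_force: 36.1
```

Request:
move_arm(plan="0.0003 0 -0.003 0 1; 0.0005 0 -0.006 0 1; 0.0007 0 -0.009 0 1; 0.0008 0 -0.012 0 1; 0.0008 0 -0.015 0 1; 0.0006 0 -0.018 0 1; 0.0004 0 -0.021 0 1; 0.0002 0 -0.024 0 1")

```text
time_s: 10.15
position: [0.5526, -0.1837, 0.1524]
tool_rot: [-0.019, 1.0, 0.0, -0.0]
wrist_force: [3.5, 2.4, 0.1]
gripper_width: 0.0168
finger_force: 36.5
```

Request:
move_arm(plan="-0.0004 0 -0.003 0 1; -0.001 0 -0.006 0 1; -0.0016 0 -0.009 0 1; -0.0023 0 -0.012 0 1; -0.003 0 -0.015 0 1; -0.004 0 -0.018 0 1; -0.005 0 -0.021 0 1; -0.006 0 -0.024 0 1")

```text
time_s: 10.95
position: [0.5582, -0.1835, 0.1763]
tool_rot: [-0.019, 1.0, 0.0, -0.001]
wrist_force: [1.4, 3.7, -2.2]
gripper_width: 0.0166
finger_force: 38.1
```

Request:
move_arm(plan="-0.001 0 -0.002 0 1; -0.002 0 -0.004 0 1; -0.003 0 -0.006 0 1; -0.004 0 -0.008 0 1; -0.005 0 -0.01 0 1; -0.005 0 -0.01 0 1")

```text
time_s: 11.55
position: [0.5623, -0.1833, 0.185]
tool_rot: [-0.019, 1.0, 0.0, -0.002]
wrist_force: [-1.7, 2.8, -5.9]
gripper_width: 0.0167
finger_force: 38.4
```

```bash
python3 lev.py
```

```text
11.55 [ 0.5623 -0.1833  0.185 ] [-1.7  2.8 -5.9] 0.016651231170490475 38.38037431240082
scene 38 [ 0.53  -0.192  0.202] [ 0.595 -0.183  0.232] pitch 0.3997493059733785
```

Request:
move_arm(plan="-0.0005 0 -0.001 0 1; -0.001 0 -0.002 0 1; -0.001 0 -0.002 0 1; -0.001 0 -0.002 0 1")

```text
time_s: 12.05
position: [0.5627, -0.1832, 0.1861]
tool_rot: [-0.019, 1.0, 0.0, -0.003]
wrist_force: [-3.1, -0.1, -24.8]
gripper_width: 0.0167
finger_force: 36.8
```

```bash
python3 lev.py
```

```text
12.05 [ 0.5627 -0.1832  0.1861] [ -3.1  -0.1 -24.8] 0.016678445935398044 36.79819464683533
scene 36 [ 0.532 -0.192  0.223] [ 0.55  -0.182  0.235] pitch 0.21333363713935707
```

The lever is back at its upper stop. I'll relax, release and move to the handle.

Request:
move_arm(plan="0 0 0.001 0 1; 0 0 0.0015 0 1; 0 0 0.0015 0 0.4; 0 0 0.0015 0 0; 0 0 0.0015 0 -0.5; 0 0 0.0015 0 -1; 0 0 0.0015 0 -1; 0 0 0.0015 0 -1")

```text
time_s: 12.95
position: [0.5651, -0.1835, 0.1875]
tool_rot: [-0.019, 1.0, -0.0, 0.001]
wrist_force: [-1.0, 0.2, -0.2]
gripper_width: 0.0856
finger_force: 0.0
```

Request:
move_arm(plan="0 0 0 0 -1; 0 0 -0.02 0 -1; 0 0 -0.05 0 -1; 0 0 -0.09 0 -1; 0 0 -0.12 0 -1; 0 0 -0.13 0 -1; 0.01 0.03 -0.13 0 -1; 0.023 0.07 -0.13 0 -1")

```text
time_s: 13.75
position: [0.5393, -0.1149, 0.3157]
tool_rot: [-0.017, 1.0, -0.0, -0.0]
wrist_force: [-0.7, -0.4, 0.6]
gripper_width: 0.0855
finger_force: 0.0
```

Request:
move_arm(plan="0.013 0.04 0 0 -1; 0.025 0.075 0 0 -1; 0.032 0.1 0 0 -1; 0.033 0.108 0 0 -1; 0.033 0.108 0 0 -1; 0.033 0.108 0 0 -1")

```text
time_s: 14.35
position: [0.5023, -0.0083, 0.3163]
tool_rot: [-0.019, 1.0, -0.0, -0.0]
wrist_force: [0.5, 0.2, 0.9]
gripper_width: 0.0853
finger_force: 0.0
```

```bash
python3 lev.py; python3 - <<'E'
from h import *
s=ctrl.state();print(s["position"],s["tool_rot"],s["wrist_force"])
im=imaging.get_image("wrist");save(im,"w2.png");W=cloud(im);c=im["color"].astype(int)
r=(c.max(-1)<70)&(W[...,2]>.2)&(W[...,2]<.228)&(abs(W[...,1]+.007)<.03)&(W[...,0]<.546)
p=W[r];print(len(p),p.min(0),p.max(0),np.median(p,0),np.polyfit(p[:,0],p[:,1],1))
for a in(.47,.5,.53):
    q=p[abs(p[:,0]-a)<.006];q=q[q[:,2]>.208];print(a,len(q),(q[:,1].min()+q[:,1].max())/2, np.median(q,0)[1:])
E
```

```text
14.35 [ 0.5023 -0.0083  0.3163] [0.5 0.2 0.9] 0.08525719307200987 0.0
scene 216 [ 0.531 -0.193  0.195] [ 0.598 -0.176  0.233] pitch 0.457385539401166
top 221 [ 0.532 -0.193  0.189] [ 0.601 -0.177  0.232] pitch 0.4859142438979121
[ 0.50238948 -0.00865305  0.31638441] [-1.80983819e-02  9.99836173e-01 -1.87039269e-04 -2.03001697e-04] [-0.22427138  0.08720302  0.22173015]
4922 [ 0.45686047 -0.0188853   0.20020537] [0.54570769 0.01093996 0.21854542] [ 0.49809978 -0.00587386  0.21601257] [ 0.0350879  -0.02332826]
0.47 730 -0.00683703846105198 [-0.00691298  0.21615409]
0.5 681 -0.005685245538371253 [-0.0057321   0.21609329]
0.53 596 -0.0044829011080684215 [-0.00481026  0.21606028]
```

View pics/w2.png

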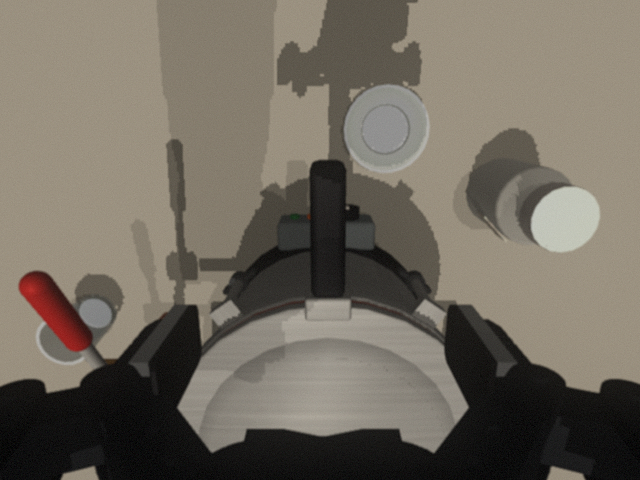

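The wrist view shows the handle at (328,230), about 2 mm toward +y of centre, with the lever back up at (55,310). I'll correct that, descend and grip.

Request:
move_arm(plan="0.001 0.0025 0.03 0 -1; 0.001 0.0025 0.065 0 -1; 0.001 0.0025 0.095 0 -1; 0.001 0.0025 0.117 0 -1; 0.001 0.0025 0.129 0 -1; 0.001 0.0025 0.129 0 -1; 0.001 0.0025 0.129 0 -0.3; 0.001 0.0025 0.129 0 0", squeeze=60)

```text
time_s: 15.3
position: [0.5018, -0.0056, 0.1888]
tool_rot: [-0.018, 1.0, -0.0, 0.001]
wrist_force: [0.3, -0.5, 0.8]
gripper_width: 0.0592
finger_force: 0.0
```

Request:
move_arm(plan="0 0 0 0 0.3; 0 0 0 0 0.6; 0 0 0 0 1; 0 0 0 0 1; 0 0 0 0 1; 0 0 0 0 1")

```text
time_s: 15.9
position: [0.5014, -0.0056, 0.1887]
tool_rot: [-0.019, 1.0, -0.001, 0.001]
wrist_force: [-0.5, -1.8, 5.9]
gripper_width: 0.0209
finger_force: 60.2
```

```bash
python3 lev.py
```

```text
15.9 [ 0.5014 -0.0056  0.1887] [-0.5 -1.8  5.9] 0.020940097483478737 60.23629009723663
scene 222 [ 0.531 -0.194  0.195] [ 0.598 -0.176  0.233] pitch 0.4596805071179932
top 220 [ 0.532 -0.193  0.193] [ 0.6   -0.176  0.232] pitch 0.47954772817702096
```

Request:
move_arm(plan="0 0 -0.001 0 1; 0 0 -0.002 0 1; 0 0 -0.003 0 1; 0 0 -0.004 0 1; 0 0 -0.005 0 1; 0 0 -0.006 0 1; -0.0003 0 -0.007 0 1; -0.0003 0 -0.008 0 1")

```text
time_s: 16.8
position: [0.5015, -0.0056, 0.1935]
tool_rot: [-0.019, 1.0, -0.0, -0.001]
wrist_force: [5.9, -3.1, -12.3]
gripper_width: 0.0211
finger_force: 60.2
```

Request:
move_arm(plan="0 0 -0.001 0 1; 0 0 -0.002 0 1; 0 0 -0.003 0 1; 0 0 -0.004 0 1; -0.0003 0 -0.005 0 1; -0.0003 0 -0.006 0 1; -0.0005 0 -0.007 0 1; -0.0005 0 -0.008 0 1")

```text
time_s: 17.6
position: [0.5021, -0.0055, 0.2028]
tool_rot: [-0.019, 1.0, -0.0, -0.0]
wrist_force: [5.4, -2.7, -6.7]
gripper_width: 0.0209
finger_force: 61.0
```

Request:
move_arm(plan="0 0 -0.002 0 1; -0.0003 0 -0.004 0 1; -0.0006 0 -0.006 0 1; -0.0009 0 -0.008 0 1; -0.0012 0 -0.01 0 1; -0.0015 0 -0.012 0 1; -0.0018 0 -0.014 0 1; -0.0018 0 -0.014 0 1")

```text
time_s: 18.4
position: [0.5036, -0.0055, 0.2169]
tool_rot: [-0.019, 1.0, -0.0, -0.001]
wrist_force: [4.0, -4.3, -4.2]
gripper_width: 0.021
finger_force: 60.8
```

```bash
cat > lid.py <<'E'
from h import *
import sys
s=ctrl.state();print(s["time_s"],s["position"].round(4),s["wrist_force"].round(1),s["finger_force"])
T=np.array([.674,-.001]);a=.037;A=np.array([[np.cos(a),np.sin(a)],[-np.sin(a),np.cos(a)]])
for n in("scene","top","wrist"):
    im=imaging.get_image(n);W=cloud(im);L=(W[...,:2]-T)@A.T
    z0=np.load(n+".npy")[...,2] if n!="wrist" else None
    r=np.hypot(L[...,0],L[...,1]);m=(r>.085)&(r<.112)&(W[...,2]>.17)&(W[...,2]<.3)&(abs(L[...,1])<.09)
    if z0 is not None: m&=True
    p=np.c_[L[m],W[...,2][m]]
    for _ in range(4):
        f=np.polyfit(p[:,0],p[:,2],1);e=abs(p[:,2]-np.polyval(f,p[:,0]));p=p[e<max(.003,1.5*np.median(e))]
    print(n,len(p),"tilt",-np.arctan(f[0]),"z at -.1",np.polyval(f,-.1),"range",p[:,0].min(),p[:,0].max())
    if len(sys.argv)>1 and n=="scene": cv2.imwrite("pics/"+sys.argv[1],cv2.cvtColor(cv2.resize(im["color"][160:360,220:480],None,fx=3,fy=3),cv2.COLOR_RGB2BGR))
E
python3 lid.py
```

```text
18.4 [ 0.5036 -0.0055  0.2169] [ 4.  -4.3 -4.2] 60.806851387023926
scene 1103 tilt 0.08639207556267176 z at -.1 0.22961719889763932 range -0.11086124551556935 0.11152709795527932
top 868 tilt 0.10852408049182738 z at -.1 0.23232772712255706 range -0.0821091813720566 0.11156769258228388
wrist 115 tilt 0.025373970925925946 z at -.1 0.19602427707115444 range -0.11116215270117183 -0.10574129333709913
```

Request:
move_arm(plan="-0.0003 0 -0.002 0 1; -0.0006 0 -0.004 0 1; -0.0009 0 -0.006 0 1; -0.0012 0 -0.008 0 1; -0.0015 0 -0.01 0 1; -0.0018 0 -0.012 0 1; -0.002 0 -0.0135 0 1; -0.002 0 -0.0135 0 1")

```text
time_s: 19.35
position: [0.5056, -0.0054, 0.2302]
tool_rot: [-0.019, 1.0, -0.0, -0.001]
wrist_force: [4.6, -3.0, -6.2]
gripper_width: 0.0211
finger_force: 60.6
```

Request:
move_arm(plan="0 0 0 0 1; 0 0 0 0 1; 0 0 0 0 1; 0 0 0 0 1")

```text
time_s: 19.75
position: [0.5056, -0.0054, 0.2301]
tool_rot: [-0.019, 1.0, -0.0, -0.001]
wrist_force: [4.6, -2.1, -5.0]
gripper_width: 0.021
finger_force: 60.6
```

```bash
python3 lid.py l2.png
```

```text
19.75 [ 0.5056 -0.0054  0.2301] [ 4.6 -2.1 -5. ] 60.61092138290405
scene 1077 tilt 0.12850847624231176 z at -.1 0.23997838420921286 range -0.10999266478474606 0.11147308241177031
top 816 tilt 0.15147922787200532 z at -.1 0.24270730368872512 range -0.07581727422942164 0.1117465499024441
wrist 57 tilt -1.1538111488797145 z at -.1 0.21591264693530507 range -0.10970798879815122 -0.10095176809215944
```

View pics/l2.png

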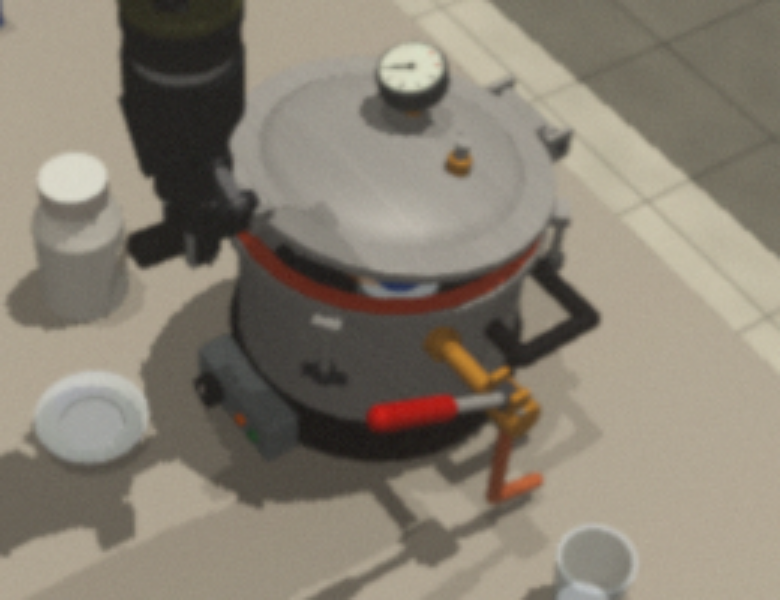

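The picture shows the lid held ajar with the red gasket visible at (390,300), the lever up, and the bottle, dish and glass where they were. The rise of 41 mm gives a gap of about 34 mm, and it is steady.

```bash
python3 -c "
from workcell import ctrl
print(ctrl.finish_job())"
```

```text
the job is handed in; nothing more can be done
None
```

The exhaust lever was pulled fully down, held for about 2.4 s and eased back to rest; the lid is unstuck and held steady with a gap of about 34 mm, bottle, glass and dish untouched, and the job is handed in at about 20 s.

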